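Index a model wheel to the third spoke station and hold it

ROBOT

A 6-joint arm with a two-finger parallel gripper is mounted at the origin on the work surface. World frame = base frame: x ahead of the robot, y to its left, z up, the work surface at z = 0. Lengths are in m, angles in degrees, forces in N, time in s.
With the tool pointing down it reaches from about 0.375 to 0.9 m from the base axis. Payload 3.1 kg.
Tool frame: the origin (TCP) lies midway between the tips of the shut fingers; the grasp point (between the pads) lies 19 mm behind it; y points along the fingers, x is the direction in which the jaws open and shut, and the axes are right-handed (so a half turn about y gives the same grasp; the last joint's range is limited). The gripper opens to 87 mm and grips with 3 to 60 N. Pads are 19 mm wide; open, the fingers measure 117 mm over their backs; the gripper's body (75 mm by 190 mm) begins 51 mm behind the grasp point.
Start: joints at [-10.227, 30.224, 82.088, -0, 67.689, -10.227], TCP at [0.625, 0, 0.223] pointing down, gripper open.
Joint ranges: [-176.69, 176.69], [-43.24, 126.21], [12.49, 139.97], [-82, 262], [0, 151.66], [-163.58, 163.58]. Speed limits (degrees/s): [159.86, 159.86, 180, 180, 180, 180].

INTERFACE

Orientations are given as a 3x3 rotation matrix whose columns are the frame's x, y, z axes.
In Python, from workcell import bot gives the robot as it stands. Calls block until the motion is done:
- bot.movep(position, orientation): joint-space move of the TCP to a pose.
- bot.movel(position, attitude=None, max_speed=0.15, f_stop=None): straight line of the TCP; attitude=None keeps the orientation; max_speed is the mean speed in m/s. With f_stop (N) it stops when the force on the tool has changed by that much, and returns True; else False.
- bot.goto_joints(angles): joint-space move.
- bot.set_gripper(opening): opening from 0.0 (shut) to 1.0 (fully open); the grip force is fixed at half the most; returns when the fingers have stopped.
- bot.sleep(seconds).
- bot.inverse_kinematics(position, orientation): joint angles nearest the present ones, or None.
- bot.sense(): the state.
- bot.read_camera(name): name is "scene" or "side" or "wrist"; returns the picture (384x512x3 uint8, red, green, blue); there is no depth.
- bot.get_calibration(name): a dict with "fov_y" (degrees; the focal length in pixels is half the picture's height over the tangent of half this angle, whatever the lens; pixels are square), "cx", "cy" (the principal point, pixels), "position" and "orientation" of the camera in the world. Camera axes: x right, y up, looking along -z (the intrinsics and any distortion apply to the point x, -y, -z); pixel columns grow to the right and rows downward; lengths in m; the calibration is good to about 2 mm. The wrist camera is an equidistant fisheye: a pixel r from the principal point sees the ray r / f radians off the axis. A picture is of the moment at which its call begins: read the wrist's pose just before it. get_calibration takes no time and is no camera call; for the wrist camera it gives the pose at the moment of the call.
A pose or a line that the arm cannot do raises bot.Unreachable and nothing moves.
- bot.close_job(): hands the job in, once; it reports no verdict.
The state is a dict: "time": time; "joints": joint angles; "qvel": joint speeds; "tau": joint torques, N m; "tcp_pos": TCP position; "tool_rot": TCP orientation; "wrist_force": force on the tool from outside, world axes, zero at the start; "ft_torque": the same for the moment, N m; "finger_gap": opening from 0.0 (shut) to 1.0 (fully open).
Only numpy, scipy, OpenCV 4.12 (cv2) and the standard library are available. Lean on these libraries where they do the work, as an engineer would, in place of code of your own. Each camera call takes 0.05 s, during which the arm holds its last target. There are 200 camera calls.

TASK

Set the large wheel blank with the hole through it down over the arbor of the spoke-drilling jig so that it lies flat on the faceplate, and let go of it. Then turn the jig's bar knob back anticlockwise to its end stop and from there clockwise, counting three clicks, to the third station, never running past it, and finish with the knob still gripped at that station so that the wheel can be drilled. Leave the other things on the bench where they are.

Things in the scene. Friction and masses are not known exactly. Their poses are not given: they have to be found in the camera images.
- wheel_mid (a point): centre of the large wheel blank, a loose plain wooden disc 62 mm in diameter, 16 mm thick, with a 14 mm hole through its middle, about 35 g; z is its axis. At the start it lies flat on the bench, centre 8 mm above its underside. Two other wooden discs lie near and may have changed places with it: one is smaller, one has no hole.
- jig: spoke-drilling jig fixed to the bench, aluminium base 130 x 252 x 12 mm; origin at the centre of its underside. y runs along it from the arbor (at y -81 mm) to the knob (at y +31 mm); x points away from the robot, give or take its yaw. A drill-guide post stands at x +93, y -81 mm, its arm swung clear towards +x, top 86 mm above the bench.
- arbor_seat (a point): centre of the jig's faceplate, 50 mm above the bench: a level steel disc 44 mm in diameter faced with abrasive paper. From its middle a vertical arbor pin stands up 22 mm (11 mm in diameter, the last 5 mm tapered to 5 mm). A wheel lying flat on it has its centre 8 mm above this point. Axes as the jig's. Faceplate and wheel turn with the knob through gears, three times as far.
- knob_grip (a point): middle of the jig's black bar knob, on its vertical turning axis, 100 mm above the bench: an upright bar 14 mm wide, 52 mm long, 30 mm high (85 to 115 mm above the bench) on a 12 mm shaft; nothing else under it stands higher than 50 mm. This frame turns with the knob: y runs along the bar, x across its width.
- knob (a joint): angle of the bar knob in rad, growing clockwise seen from above. At 0 the bar lies along the jig's y axis. The end stop is at -0.04. A sprung plunger clicks in at 0 (the station by the end stop), 0.349 (first click), 0.698 (second), 1.047 (third), 1.396 and 1.745; going from one to the next takes about 0.2 N m. It starts at the first or second click.
- small_wheel: loose wooden disc 42 mm in diameter, 14 mm thick, with a 14 mm hole: not the one wanted, leave it. Origin at the centre of its underside.
- round_plug: loose solid wooden disc 54 mm in diameter, 18 mm thick, without a hole: leave it. Origin at the centre of its underside.
- fuel_tank: loose wooden model fuel tank, 75 x 36 x 38 mm, to the right: leave it. Origin at the centre of its underside.
- sanding_block: loose cork sanding block, 62 x 107 x 34 mm, to the left, near the robot: leave it. Origin at the centre of its underside.
- chisel: loose wood chisel, 195 mm long, 20 mm thick, lying beyond the discs: leave it.
- glue: loose white glue bottle, 52 mm in diameter, 130 mm tall, standing to the left: leave it. Origin at the centre of its underside.
- try_square: loose try square, wooden stock 110 mm, steel blade 150 mm, lying to the right: leave it.
There are look-alikes about, which are no part of the job. What is shaped like the part that bears wheel_mid but yellow is not meant.

How it is judged:
By the outcome, as a careful person would: the job done as asked, in the order asked, and still so for the second after the job is handed in, while the arm keeps its last pose, push and grip.
It also fails if it takes over 66 s, if anything falls off the work surface, if the arm or the gripper's body presses on something with over 40 N, if the wrist force passes 120 N, or if a joint passes its speed limit or range.

## Working session

There is one attempt and no reset: what is moved stays moved. The work goes in short steps, each a Python script; the robot and the scene stay as the last script left them, time stands still between calls to the robot, and variables do not carry over. Pictures are saved under pics/ and viewed, on a budget of 10 in all, crops included, one or two more only if the job needs it, and the job is handed in when it is done.

```bash
ls; mkdir -p pics; cat > h.py <<'E'
import numpy as np, cv2
from workcell import bot
def save(n,crop=None,k=1,fn=None,im=None):
    if im is None: im=bot.read_camera(n)
    if crop: r0,r1,c0,c1=crop; im=im[r0:r1,c0:c1]
    im=cv2.resize(im,None,fx=k,fy=k,interpolation=cv2.INTER_CUBIC)
    cv2.imwrite('pics/'+fn,im[:,:,::-1])
def ray(cal,u,v,fish):
    f=192/np.tan(np.radians(cal['fov_y']/2)); d=np.array([u-cal['cx'],v-cal['cy']],float)
    if fish:
        r=np.hypot(*d); t=r/f; s=np.sin(t)/max(r,1e-9); c=np.array([d[0]*s,-d[1]*s,-np.cos(t)])
    else: c=np.array([d[0]/f,-d[1]/f,-1])
    return np.array(cal['orientation'])@c
def pt(cal,u,v,z,fish):
    d=ray(cal,u,v,fish); p=np.array(cal['position']); return p+d*(z-p[2])/d[2]
def down(yaw): # tool x axis at yaw(deg), z(tool)=?; y along fingers -> down
    a=np.radians(yaw); x=np.array([np.cos(a),np.sin(a),0]); y=np.array([0,0,-1.]); return np.column_stack([x,y,np.cross(x,y)])
E
python3 - <<'E'
from h import *
for n in("scene","side","wrist"):
    c=bot.get_calibration(n); print(n,c)
    im=bot.read_camera(n); np.save('pics/%s0.npy'%n,im)
    save(n,None,1.5,n+'0.png',im)
s=bot.sense();print(s)
E
```

```text
pics
scene {'fov_y': 55.72643214223814, 'cx': 254.74578239283724, 'cy': 197.38848301912023, 'position': array([1.40717031, 0.18784506, 0.98547712]), 'orientation': array([[-0.20508564, -0.69715406,  0.6869615 ],
       [ 0.97872913, -0.14220615,  0.14787392],
       [-0.00540076,  0.70267605,  0.71148943]])}
side {'fov_y': 54.19483034744837, 'cx': 255.64118425087108, 'cy': 191.20346155823185, 'position': array([-8.96072564e-05, -7.49192393e-01,  9.36513683e-01]), 'orientation': array([[ 0.78674821,  0.41662057, -0.4554718 ],
       [-0.61722838,  0.52198932, -0.58869031],
       [-0.00750907,  0.74428116,  0.6678242 ]])}
wrist {'fov_y': 65.70646984690485, 'cx': 256.88355847173835, 'cy': 190.91803156880113, 'position': array([0.62436858, 0.08164686, 0.3837834 ]), 'orientation': array([[ 9.99996263e-01, -4.94879518e-04,  2.68850898e-03],
       [-3.16154260e-04,  9.55941700e-01,  2.93556411e-01],
       [-2.71533290e-03, -2.93556164e-01,  9.55937972e-01]])}
{'time': 0.15, 'joints': array([-1.02262582e+01,  3.02668880e+01,  8.21417185e+01,  8.56244851e-04,
        6.76918231e+01, -1.02277718e+01]), 'qvel': array([-0.04848615, -0.20820616, -0.15512835,  0.02060897, -0.04257574,
        0.05333782]), 'tau': array([ 9.14956272e-04, -4.40429199e+01, -1.76841742e+01,  6.33679633e-02,
        5.52540855e-02, -1.06930895e-04]), 'tcp_pos': array([6.24405788e-01, 1.52279894e-04, 2.21782580e-01]), 'tool_rot': array([[ 9.99998516e-01, -1.72252547e-03, -2.04531981e-05],
       [ 2.10126963e-05,  3.24795265e-04,  9.99999947e-01],
       [-1.72251873e-03, -9.99998464e-01,  3.24830978e-04]]), 'wrist_force': array([-0.35394749,  0.16803676, -0.74836226]), 'ft_torque': array([-0.01006557,  0.03065159, -0.01888001]), 'finger_gap': 1.0008635341912862}
```

View pics/scene0.png

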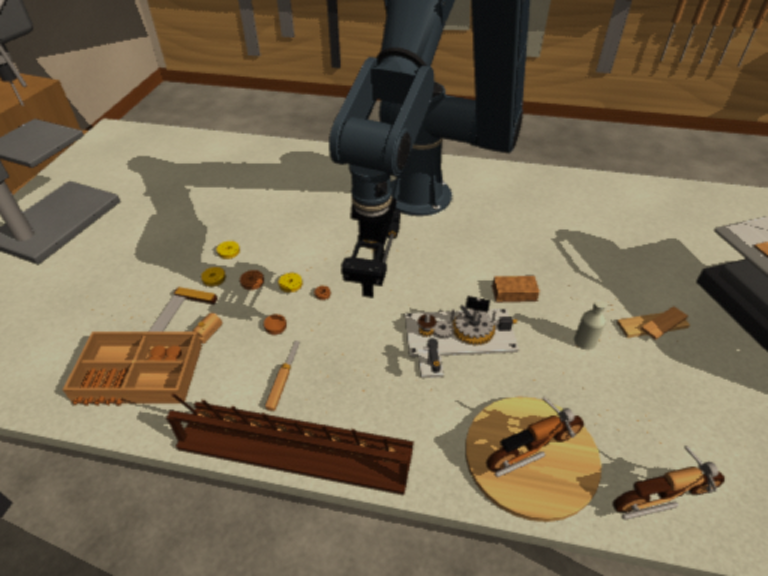

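View pics/side0.png

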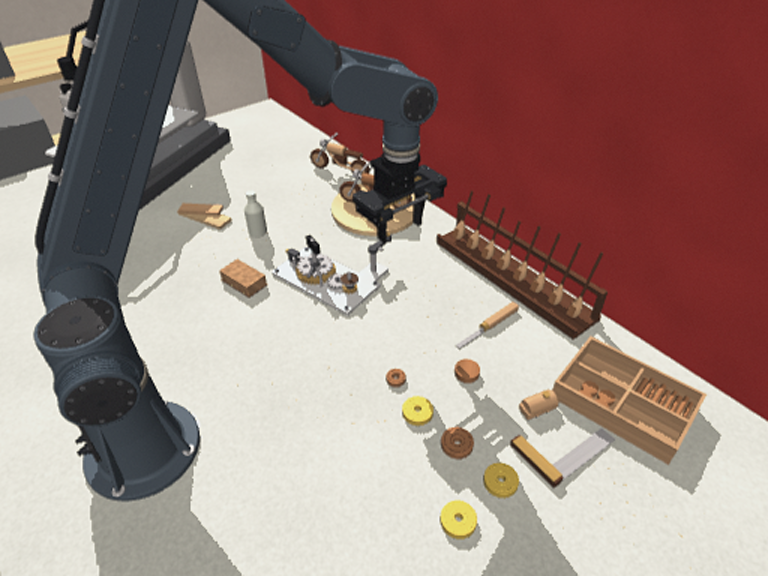

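View pics/wrist0.png

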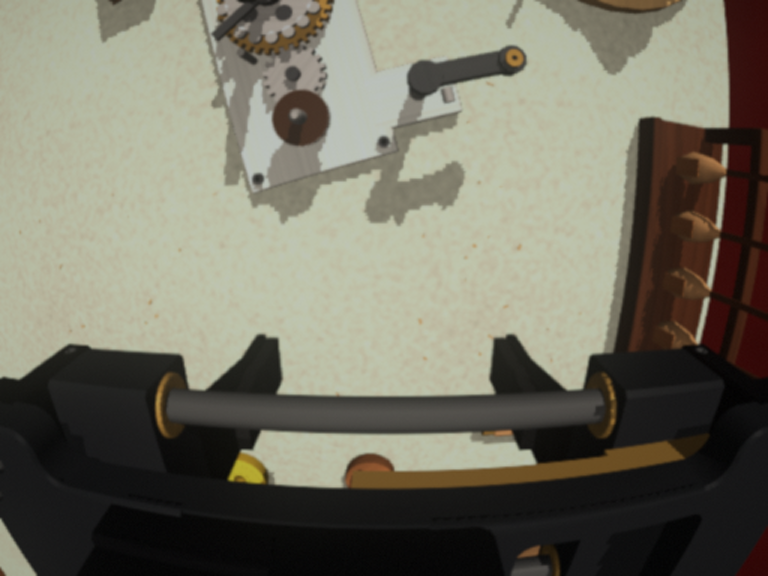

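Wrist: jig with faceplate at about (300,118), gear and knob at the top edge. Side view: brown holed large disc at (457,442), small wheel (396,377), plug (467,370); the yellow ones are look-alikes.

```bash
python3 - <<'E'
from h import *
cs,cd,cw=[bot.get_calibration(n) for n in("scene","side","wrist")]
print('wheel side',pt(cd,457/1.5,441/1.5,.016,0),'scene',pt(cs,252/1.5,279/1.5,.016,0))
print('small',pt(cd,396/1.5,376/1.5,.014,0),'plug',pt(cd,467/1.5,369/1.5,.018,0))
print('yellows',[pt(cd,u/1.5,v/1.5,.016,0).round(3) for u,v in((417,410),(501,479),(458,518))])
print('faceplate wrist',pt(cw,300/1.5,118/1.5,.05,1))
print('knob side',pt(cd,313/1.5,243/1.5,.115,0),'scene',pt(cs,477/1.5,303/1.5,.115,0))
print('base corners wrist',pt(cw,258/1.5,179/1.5,.012,1),pt(cw,383/1.5,142/1.5,.012,1))
for n,cr,k in(("scene",(185,265,260,360),4),("side",(145,215,175,275),4)):
    im=np.load('pics/%s0.npy'%n)[cr[0]:cr[1],cr[2]:cr[3]]
    cv2.imwrite('pics/%sc.png'%n,cv2.resize(im,None,fx=5,fy=5,interpolation=2)[:,:,::-1])
a=cv2.imread('pics/scenec.png');b=cv2.imread('pics/sidec.png')
E
```

```text
wheel side [ 0.46837271 -0.36413925  0.016     ] scene [ 0.47760022 -0.35608333  0.016     ]
small [ 0.47761146 -0.17143078  0.014     ] plug [ 0.60396334 -0.25208505  0.018     ]
yellows [array([ 0.455, -0.264,  0.016]), array([ 0.476, -0.469,  0.016]), array([ 0.367, -0.473,  0.016])]
faceplate wrist [0.5602746  0.10981538 0.05      ]
knob side [0.5252373  0.20401716 0.115     ] scene [0.54577283 0.21727802 0.115     ]
base corners wrist [0.51528232 0.06284377 0.012     ] [0.62161248 0.09121336 0.012     ]
```

```bash
python3 - <<'E'
from h import *
bot.movep([0.472,-0.455,0.20],down(0))
c=bot.get_calibration("wrist"); im=bot.read_camera("wrist")
np.save('pics/w1.npy',im); save(0,None,1.5,'w1.png',im)
import pickle; pickle.dump(c,open('w1.pkl','wb')); print(bot.sense()['tcp_pos'],bot.sense()['time'])
E
```

```text
[ 0.47293553 -0.45377086  0.20012972] 1.95
```

View pics/w1.png

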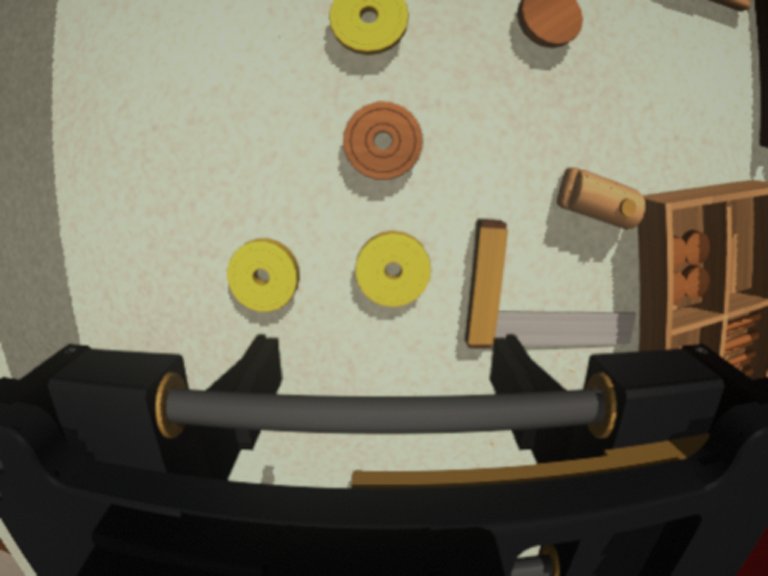

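Brown holed disc centred at (383,140), ~77 px across; nothing crowds it along x.

```bash
python3 - <<'E'
from h import *
import pickle; c=pickle.load(open('w1.pkl','rb'))
p=lambda u,v:pt(c,u/1.5,v/1.5,.016,1)
w=p(383,140); print('wheel',w,'diam',np.linalg.norm(p(345,140)-p(422,140)),'square',p(488,225))
bot.movep([w[0],w[1],0.08],down(0)); bot.movel([w[0],w[1],0.004],max_speed=0.1,f_stop=15)
print(bot.sense()['tcp_pos'])
bot.set_gripper(0.0); s=bot.sense(); print(s['finger_gap']*87,s['tcp_pos'])
bot.movel([w[0],w[1],0.18])
s=bot.sense(); print(s['finger_gap']*87,s['wrist_force'],s['time'])
f=np.array([.560,.110]); a=np.radians(15); y=np.array([-np.sin(a),np.cos(a)])
q=f-.10*y; bot.movep([*q,0.22],down(15))
c=bot.get_calibration("wrist"); im=bot.read_camera("wrist")
save(0,None,1.5,'w2.png',im);pickle.dump(c,open('w2.pkl','wb')); s=bot.sense();print(s['tcp_pos'],s['time'],s['joints'])
E
```

```text
wheel [ 0.47041346 -0.36183172  0.016     ] diam 0.05887646801820175 square [ 0.55414829 -0.42731619  0.016     ]
[ 0.47077944 -0.36230187  0.00444392]
61.09998915729948 [ 0.47055414 -0.36193886  0.00430106]
61.10892323451655 [ 0.01457923 -0.36333991  0.66081346] 5.425
[0.58595482 0.01203551 0.219779  ] 6.9417 [-9.72809751e+00  2.73993653e+01  8.79842932e+01 -2.63974567e-02
  6.46291714e+01 -2.46127534e+01]
```

View pics/w2.png

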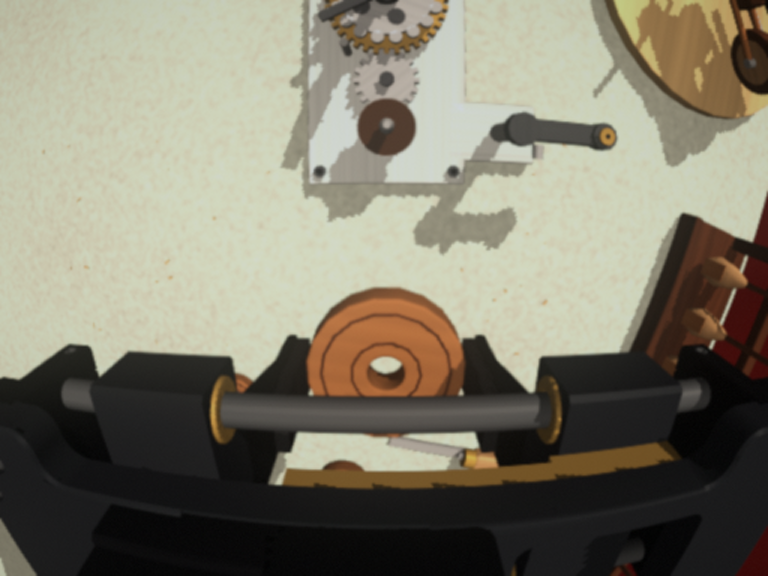

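Wheel held, hole at (386,373); faceplate centred at (386,126), pin tip about (386,123), base edges at rows 183.

```bash
python3 - <<'E'
from h import *
import pickle; c=pickle.load(open('w2.pkl','rb'))
p=lambda u,v,z:pt(c,u/1.5,v/1.5,z,1)
f=p(386,127,.05); print('face',f,'diam',np.linalg.norm(p(358,126,.05)-p(415,126,.05)),'tip',p(386,123,.072))
d=p(463,183,.012)-p(307,183,.012); print('edge',np.linalg.norm(d),np.degrees(np.arctan2(d[1],d[0])))
e=p(307,5,.012)-p(307,183,.012); print(np.degrees(np.arctan2(-e[0],e[1])))
h=p(386,373,.2315); s=bot.sense(); print('hole',h,'in tool',np.array(s['tool_rot']).T@(h-s['tcp_pos']))
a=np.radians(15); y=np.array([-np.sin(a),np.cos(a)])
q=f[:2]-.045*y; bot.movep([*q,0.16],down(15))
c=bot.get_calibration("wrist"); im=bot.read_camera("wrist")
save(0,None,1.5,'w3.png',im);pickle.dump(c,open('w3.pkl','wb')); s=bot.sense();print(s['tcp_pos'],s['time'])
E
```

```text
face [0.55990436 0.11012399 0.05      ] diam 0.04163260111154603 tip [0.55951267 0.11156497 0.072     ]
edge 0.129757335633903 14.909951191870585
14.821376371086341
hole [0.58567848 0.01323295 0.2315    ] in tool [ 3.63484348e-05 -1.17213640e-02  1.22489278e-03]
[0.57255935 0.06562708 0.16024595] 7.4167
```

View pics/w3.png

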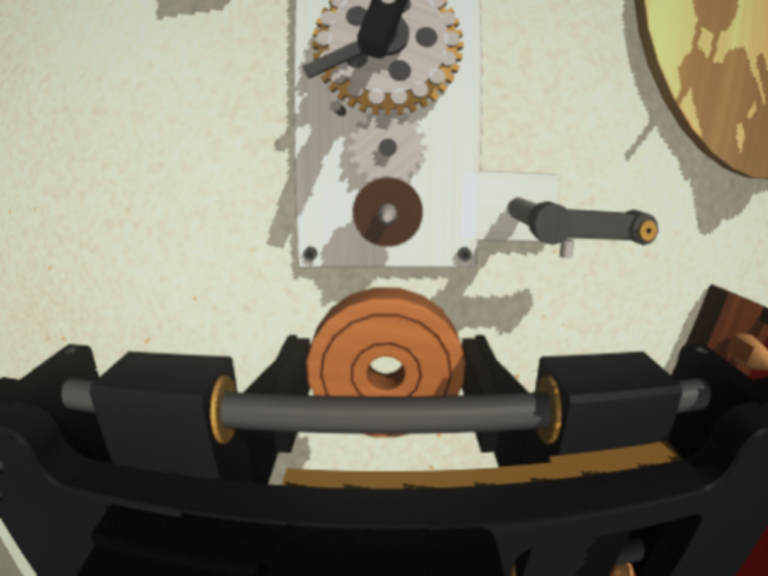

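Faceplate centre (388,211); knob bar leans about 20–25° clockwise, so likely first click.

```bash
python3 - <<'E'
from h import *
import pickle; c=pickle.load(open('w3.pkl','rb'))
p=lambda u,v,z:pt(c,u/1.5,v/1.5,z,1)
f=p(388,211.5,.05); print('face',f,'tip',p(389,211,.072), 'hole',np.array(bot.sense()['tool_rot']).T@(p(386,373,.1719)-bot.sense()['tcp_pos']))
R=down(15); t=f[:2]-R[:2,2]*.0008; print(t)
bot.movep([*t,.10],R)
hit=bot.movel([*t,.0535],max_speed=.03,f_stop=6); s=bot.sense()
print(hit,s['tcp_pos'],s['wrist_force'],s['ft_torque'],s['time'])
save("wrist",None,1.5,'w4.png')
E
```

```text
face [0.56032185 0.11095986 0.05      ] tip [0.55997082 0.11414005 0.072     ] hole [-0.00116824 -0.01165765  0.00235614]
[0.56052891 0.11018712]
True [0.56047014 0.11018679 0.05424929] [-0.13913062  0.83382418  5.16781854] [0.04351122 0.04945348 0.0208015 ] 9.275
```

Contact came at TCP z 0.0542, exactly the seated height (0.050 + 0.0043), so the pin is through the hole. Release, and look.

```bash
python3 - <<'E'
from h import *
import pickle
p=bot.sense()['tcp_pos']
bot.set_gripper(0.93); R=down(15)
bot.movel([p[0],p[1],.11],R); 
k=np.array([.5603,.1107])+.112*np.array([-np.sin(np.radians(14.9)),np.cos(np.radians(14.9))]); print(k)
q=k-.075*R[:2,2]; bot.movep([*q,.21],R)
c=bot.get_calibration("wrist"); im=bot.read_camera("wrist")
save(0,None,1.5,'w5.png',im);pickle.dump(c,open('w5.pkl','wb')); s=bot.sense();print(s['tcp_pos'],s['time'],s['wrist_force'],s['ft_torque'])
E
```

```text
[0.53150113 0.21893412]
[0.54975666 0.14638443 0.20856153] 11.0833 [ 0.24916959  0.03266753 -0.63882074] [ 0.01997034 -0.01905703  0.00461669]
```

View pics/w5.png

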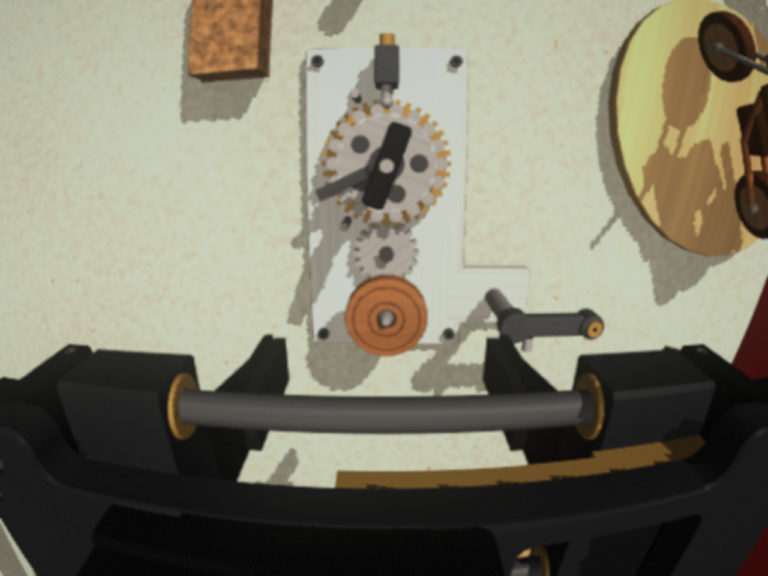

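Wheel lies flat on the faceplate with the pin through it. Knob bar ends (372,208)–(402,123): ≈19.4° → first click.

```bash
cat >> h.py <<'E'
YAW0=14.9
def tq(): s=bot.sense(); return s['ft_torque'][2],s
def yaw_act(s): x=np.array(s['tool_rot'])[:,0]; return np.degrees(np.arctan2(x[1],x[0]))
def turn(k,z,th): # th: knob angle deg commanded
    bot.movep([*k,z],down(YAW0-th)); t,s=tq(); print('cmd %.1f act %.2f tz %.3f F %s t %.2f gap %.1f'%(th,YAW0-yaw_act(s),t,np.round(s['wrist_force'],1),s['time'],87*s['finger_gap'])); return t
E
python3 - <<'E'
from h import *
import pickle; c=pickle.load(open('w5.pkl','rb'))
p=lambda u,v,z:pt(c,u/1.5,v/1.5,z,1)
A,B=p(372,207,.115),p(402,124,.115); d=B-A; k=((A+B)/2)[:2]
print('knob',k,p(387,166,.115),'len',np.linalg.norm(d),'angle',YAW0-np.degrees(np.arctan2(-d[0],d[1])))
bot.movep([*k,.14],down(YAW0-20)); bot.set_gripper(.4)
print(bot.movel([*k,.081],max_speed=.1,f_stop=10)); 
bot.set_gripper(0); np.save('k.npy',k)
s=bot.sense(); print(s['tcp_pos'],k)
for th in(20,18,16,14,12): turn(k,.081,th)
E
```

```text
knob [0.53144593 0.21894687] [0.53159945 0.21872501 0.115     ] len 0.05093920438740085 angle 19.487485812605634
False
[0.53154628 0.21902869 0.08146172] [0.53144593 0.21894687]
cmd 20.0 act 20.00 tz 0.033 F [-2.2 -0.4  5.7] t 14.14 gap 13.8
cmd 18.0 act 18.15 tz -0.455 F [-1.4 -0.1  5.6] t 14.39 gap 14.0
cmd 16.0 act 16.22 tz -0.705 F [-0.5  0.5  6.1] t 14.64 gap 14.4
cmd 14.0 act 14.27 tz -0.855 F [-1.  -0.4  6.5] t 14.89 gap 14.5
cmd 12.0 act 12.01 tz 0.080 F [-1.6  1.1  4.7] t 15.14 gap 13.7
```

```bash
python3 - <<'E'
from h import *
k=np.load('k.npy')
for th in(9,6,3,1,0,-1,-2,-3,-4,-5):
    t=turn(k,.081,th)
    if th<0 and t<-1: break
save("wrist",(0,300,130,430),2,'w6.png')
E
```

```text
cmd 9.0 act 9.01 tz -0.024 F [-1.8 -0.3  6.5] t 15.39 gap 13.7
cmd 6.0 act 6.00 tz -0.077 F [-1.2  0.9  5.3] t 15.64 gap 13.7
cmd 3.0 act 2.92 tz 0.227 F [-2.6  1.1  6.4] t 15.89 gap 13.4
cmd 1.0 act 0.91 tz 0.320 F [-1.5  1.2  5.4] t 16.14 gap 13.9
cmd 0.0 act -0.04 tz 0.124 F [-0.7  1.   6. ] t 16.39 gap 13.6
cmd -1.0 act -0.95 tz -0.140 F [-2.1 -0.1  5.6] t 16.64 gap 13.4
cmd -2.0 act -1.89 tz -0.347 F [-1.9 -0.4  5.6] t 16.89 gap 14.1
cmd -3.0 act -2.84 tz -0.541 F [-1.   0.3  5.2] t 17.14 gap 14.0
cmd -4.0 act -3.80 tz -0.649 F [-2.4  1.3  5.6] t 17.39 gap 14.1
cmd -5.0 act -4.75 tz -0.792 F [-1.6  1.2  5.7] t 17.64 gap 14.4
```

View pics/w6.png

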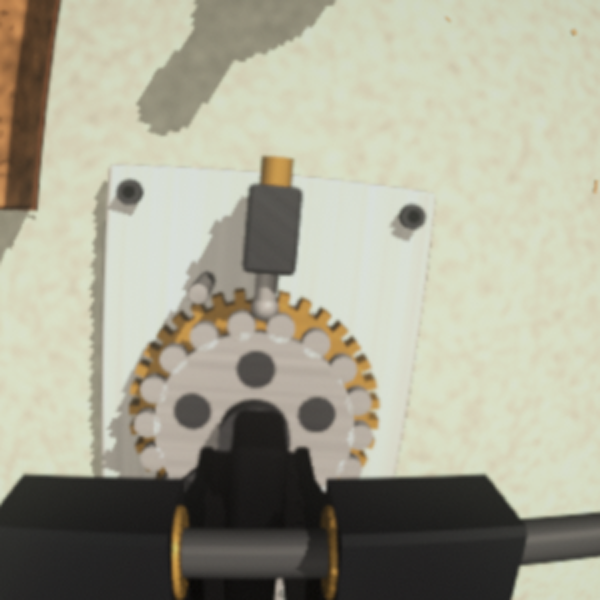

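```bash
python3 - <<'E'
from h import *
k=np.load('k.npy')
for th in(-6,-7,-8,-9,-10):
    t=turn(k,.081,th)
    if t<-1.6 or t>-.3: break
E
```

```text
cmd -6.0 act -5.80 tz -0.645 F [-1.6  0.5  5.1] t 17.94 gap 14.1
cmd -7.0 act -6.76 tz -0.817 F [-1.8  0.5  6. ] t 18.19 gap 14.7
cmd -8.0 act -7.71 tz -0.948 F [-2.1  1.1  5.5] t 18.44 gap 14.5
cmd -9.0 act -8.71 tz -0.894 F [-2.3  1.3  5.5] t 18.69 gap 14.7
cmd -10.0 act -9.72 tz -0.857 F [-1.5  0.8  5.2] t 18.94 gap 15.4
```

Torque saturates at ~0.9 Nm with the jaws starting to spread, well past where a detent let go: end stop. Now clockwise.

```bash
python3 - <<'E'
from h import *
k=np.load('k.npy')
for th in(-5,-2,0,2,4,6,8,10,13,16,18,20,21): turn(k,.081,th)
E
```

```text
cmd -5.0 act -4.91 tz -0.207 F [-1.8  0.9  5.3] t 19.19 gap 14.1
cmd -2.0 act -1.93 tz -0.269 F [-1.8 -0.7  5.6] t 19.44 gap 14.1
cmd 0.0 act -0.04 tz 0.217 F [-1.4  0.7  5. ] t 19.69 gap 13.6
cmd 2.0 act 1.81 tz 0.632 F [-2.2 -1.2  5.5] t 19.94 gap 13.9
cmd 4.0 act 3.77 tz 0.754 F [-0.4 -0.3  5.9] t 20.19 gap 14.0
cmd 6.0 act 5.75 tz 0.773 F [-1.4 -0.9  6.5] t 20.44 gap 14.7
cmd 8.0 act 7.70 tz 0.886 F [-1.2 -0.9  5.1] t 20.69 gap 15.1
cmd 10.0 act 9.96 tz 0.071 F [-1.7 -2.2  5.2] t 20.94 gap 13.8
cmd 13.0 act 13.01 tz -0.099 F [-1.6 -1.8  5.9] t 21.19 gap 13.6
cmd 16.0 act 16.01 tz -0.003 F [-1.2 -1.5  5. ] t 21.44 gap 14.1
cmd 18.0 act 18.08 tz -0.377 F [-1.6 -1.9  5.9] t 21.69 gap 13.8
cmd 20.0 act 20.01 tz -0.129 F [-0.6 -1.   5.7] t 21.94 gap 13.7
cmd 21.0 act 20.92 tz 0.218 F [-1.9 -0.9  5.7] t 22.19 gap 13.8
```

First click clear (pop at 8–10°, seated at ≈20.3°). On to the second and third.

```bash
python3 - <<'E'
from h import *
k=np.load('k.npy')
for th in(24,27,30,33,36,38,40,40.5,43,46,48,50,53,56,58,59,60): turn(k,.081,th)
bot.sleep(.3); t,s=tq(); print(t,YAW0-yaw_act(s))
save("wrist",(0,300,80,480),2,'w7.png')
E
```

```text
cmd 24.0 act 23.77 tz 0.678 F [-1.  -0.5  5.3] t 22.44 gap 14.3
cmd 27.0 act 26.92 tz 0.121 F [-0.9 -0.6  5.7] t 22.69 gap 13.9
cmd 30.0 act 29.96 tz 0.084 F [-0.9 -0.8  5.6] t 22.94 gap 13.7
cmd 33.0 act 33.01 tz -0.067 F [-0.9 -0.8  5.9] t 23.19 gap 13.7
cmd 36.0 act 36.05 tz -0.143 F [-0.7 -1.   5. ] t 23.44 gap 14.0
cmd 38.0 act 38.09 tz -0.445 F [ 0.3 -1.2  6.3] t 23.69 gap 13.9
cmd 40.0 act 40.03 tz -0.125 F [-2.  -1.8  4. ] t 23.94 gap 14.0
cmd 40.5 act 40.48 tz -0.020 F [-1.3 -0.7  6.4] t 24.19 gap 13.7
cmd 43.0 act 42.82 tz 0.545 F [-0.5 -0.6  5.4] t 24.44 gap 14.0
cmd 46.0 act 45.75 tz 0.779 F [-0.9 -0.2  5.6] t 24.69 gap 14.6
cmd 48.0 act 47.95 tz 0.111 F [-1.4 -0.6  5.8] t 24.94 gap 13.7
cmd 50.0 act 49.99 tz 0.062 F [-1.2 -0.2  4.8] t 25.19 gap 13.9
cmd 53.0 act 53.03 tz -0.149 F [-0.4 -1.3  6.4] t 25.44 gap 13.6
cmd 56.0 act 56.06 tz -0.196 F [-0.3 -0.   5.8] t 25.69 gap 14.0
cmd 58.0 act 58.12 tz -0.469 F [-0.6 -1.9  4.4] t 25.94 gap 13.6
cmd 59.0 act 59.06 tz -0.242 F [-0.6 -1.5  5.2] t 26.19 gap 13.8
cmd 60.0 act 60.03 tz -0.130 F [-0.4 -1.5  4.6] t 26.44 gap 13.7
-0.13980602166103528 60.03327007180495
```

View pics/w7.png

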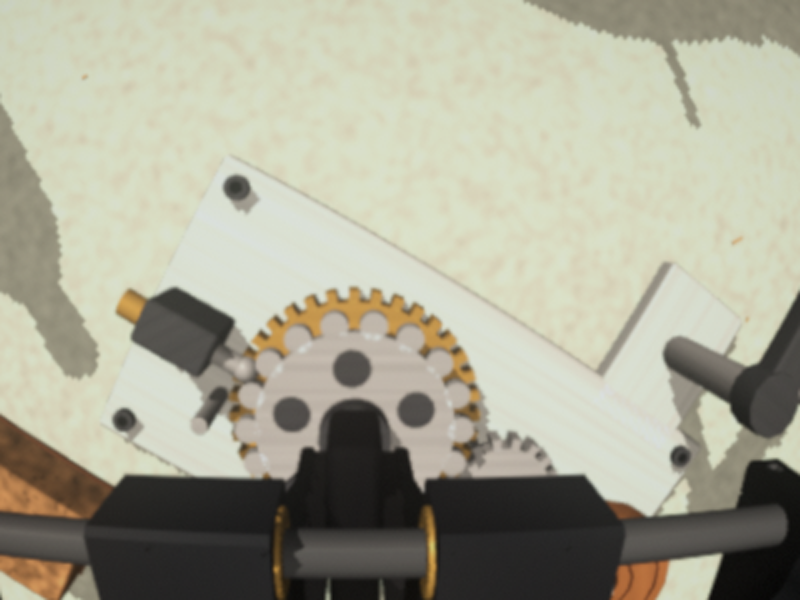

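Plunger sits between two pins, knob gripped at 60°, same small residual as at the earlier clicks. Null the torque and take one last look from the side.

```bash
python3 - <<'E'
from h import *
k=np.load('k.npy'); turn(k,.081,60.3)
save("side",(110,380,150,420),2.2,'s8.png')
E
```

```text
cmd 60.3 act 60.31 tz -0.013 F [-0.2 -1.5  5.1] t 27.04 gap 13.7
```

View pics/s8.png

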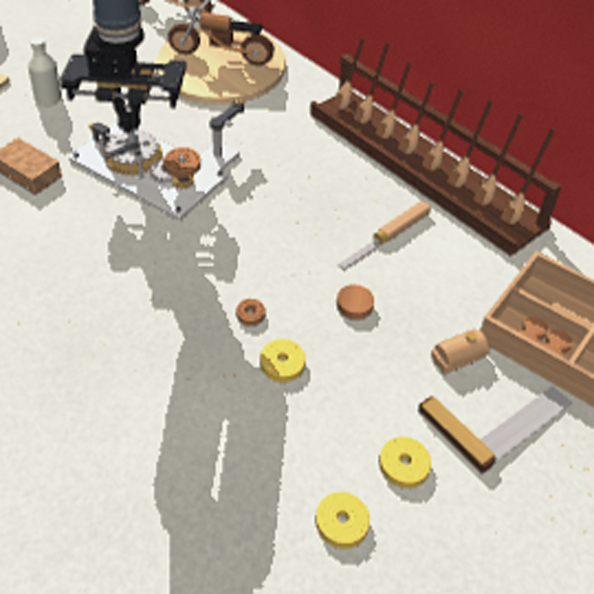

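Wheel lies flat on the faceplate at (183,162), the gripper is on the knob, and the other discs and tools are where they were.

```bash
python3 -c "
from h import *
bot.close_job()"
```

```text
the job is handed in; nothing more can be done
```

The job is handed in. The large brown wheel blank is on the arbor and released, and the knob is still gripped at the third station. It took about 27 s of the 66 s.

- **Wheel:** it made contact at exactly the seated height, with the TCP at z 0.054. The wrist and side pictures show it flat on the faceplate with the pin through the hole.
- **End stop:** I turned the knob back from the first click until the torque levelled off at about 0.9 N m and the jaws began to spread. I took this as the stop; the stop itself was hidden from the camera.
- **Stations:** going clockwise, the torque showed the plunger let go three times and seat at about 20.3°, 40.5° and 60.3°, against nominal 20°, 40° and 60°. The knob never went past the third station. It finished at 60.3° with almost no torque on it (−0.01 N m).
- **Disagreement:** the turning torque at each click read about 0.7–0.9 N m, not the stated 0.2. I did not find out why.
- **Other things on the bench:** in the last side picture everything it shows, including the two other discs, the yellow look-alikes and the tools, is where it was at the start.

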